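# Set the analyser console's address switches under their guard

## Task

The sample analyser needs a new address: lift the clear guard with the blue bar handle off the sloped console and lay it flat on the worktop clear of the console, then set the four rocker switches, from left to right, to on, off, on, on (on means the upper, green-ribbed end is pressed in). Then lay the guard back over the switches, flat on the rim between its guides and ledge, and leave the other things on the worktop where they are.

Things in the scene. Friction and masses are not known exactly. Their poses are not given: they have to be found in the camera images.
- console: White console on a grey wedge foot, fixed to the worktop at varying places and yaws: 196 mm wide, about 145 mm deep, 235 mm high at the back. Origin on the worktop (z = 0) straight below the middle of the sloped panel's rim; x level towards the console's high back, y to its left, z up. The worktop in front of its left half is free.
- panel: The console's panel, sloping up to the back at 28 degrees. Origin: middle of the flat rim surface, 180 mm above the console's origin; x up the slope, y to the left, z square out of the panel (up and towards the robot). On the rim (z = 0) lies the guard; low guides at the sides (inner faces at y = +-90.5 mm, 7 mm high) keep it in place sideways.
- panel_recess (a point): Middle of the floor of the recess in the panel, at panel z = -46 mm. The recess runs from x = -44 to +40 mm and y = -74 to +74 mm of the panel, with walls square to the panel; the four rockers stand in it side by side. Work along the panel's z.
- panel_ledge (a point): Middle of the ledge along the rim's lower edge, at its inner face: panel x = -58 mm, 9 mm high over the rim; it keeps the guard from sliding down. Along the upper edge stands a white visor (lower face at panel x = +61 mm, 26 mm high over the rim, 196 mm wide); a hand held upright over the rockers would hit it: tilt the hand with the panel.
- guard: Loose clear plate with blue rim and blue bar handle, 112 (x) x 168 (y) x 8 mm, 0.18 kg. Origin: centre of the underside, z out through the handle. The handle is centred, 14 mm thick (y), 78 mm long (x); its grip stands 24 to 46 mm above the underside. In place its axes lie along the panel's (or half a turn round) and its origin at panel x about -2 mm, y = 0, z = 0, against the ledge.
- switch1 (a joint): Black rocker, leftmost seen from the robot, 56 mm long (panel x), 20 mm wide; snaps over its middle. +0.24 rad: ON, upper end (green ribs) pressed in; -0.24: OFF, lower end (grey ribs) in. Pressing the raised end 20 mm from the middle, square to the panel, throws it with about 1 N; the face there stands at panel z = -31 mm raised, -41 mm fully in.
- switch1_mid (a point): Middle of the leftmost rocker's face, on the panel at x = 0, y = 51 mm, z = -36 mm in the panel's frame (the switches are 34 mm apart).
- switch2 (a joint): Black rocker, second from the left seen from the robot, 56 mm long (panel x), 20 mm wide; snaps over its middle. +0.24 rad: ON, upper end (green ribs) pressed in; -0.24: OFF, lower end (grey ribs) in. Pressing the raised end 20 mm from the middle, square to the panel, throws it with about 1 N; the face there stands at panel z = -31 mm raised, -41 mm fully in.
- switch2_mid (a point): Middle of the second from the left rocker's face, on the panel at x = 0, y = 17 mm, z = -36 mm in the panel's frame (the switches are 34 mm apart).
- switch3 (a joint): Black rocker, third from the left seen from the robot, 56 mm long (panel x), 20 mm wide; snaps over its middle. +0.24 rad: ON, upper end (green ribs) pressed in; -0.24: OFF, lower end (grey ribs) in. Pressing the raised end 20 mm from the middle, square to the panel, throws it with about 1 N; the face there stands at panel z = -31 mm raised, -41 mm fully in.
- switch3_mid (a point): Middle of the third from the left rocker's face, on the panel at x = 0, y = -17 mm, z = -36 mm in the panel's frame (the switches are 34 mm apart).
- switch4 (a joint): Black rocker, rightmost seen from the robot, 56 mm long (panel x), 20 mm wide; snaps over its middle. +0.24 rad: ON, upper end (green ribs) pressed in; -0.24: OFF, lower end (grey ribs) in. Pressing the raised end 20 mm from the middle, square to the panel, throws it with about 1 N; the face there stands at panel z = -31 mm raised, -41 mm fully in.
- switch4_mid (a point): Middle of the rightmost rocker's face, on the panel at x = 0, y = -51 mm, z = -36 mm in the panel's frame (the switches are 34 mm apart).
- stain_bottle: Blue bottle with blue cap, 44 mm wide, 98 mm high, loose bystander; origin at the centre of its foot.
- stapler: Blue and black stapler, 25 x 111 x 41 mm, loose bystander lying along its y; origin at the centre of its underside.
- tape_roll: Roll of beige tape lying flat, 100 mm wide, 25 mm high, loose bystander; origin at the centre of its underside.

How it is judged (in metres and radians):
On the way, in this order (a step that is already met when the one before it is completed fails the run):
1. the guard is off the console and lies flat on the worktop, let go (height (world z) of guard below 0.03 m and angle between guard's own z axis and vertical below 0.2 rad and horizontal distance between guard and panel above 0.1 m and contact force between the fingers and guard below 0.3 N), for 0.2 s.
2. with the guard still off, the four switches stand at on, off, on, on from left to right (value of joint each of switch1, switch3, switch4 above 0.17 rad and value of joint switch2 below -0.17 rad and distance between guard and panel above 0.08 m), for 0.2 s.
At the end, for the whole second after the job is handed in: The switches stand, left to right, at on, off, on, on (each beyond 0.17 rad), and the guard lies released and still on the rim: within 12 mm of the panel's centre along and across the slope, 4 mm of the rim's height, parallel within 0.06 rad, turned under 0.12 rad (value of joint each of switch1, switch3, switch4 above 0.17 rad and value of joint switch2 below -0.17 rad and x of guard in the frame of panel between -0.012 and 0.012 m and y of guard in the frame of panel between -0.012 and 0.012 m and z of guard in the frame of panel between -0.004 and 0.004 m and angle between the z axis of guard and the z axis of panel, either way round below 0.06 rad and angle between the x axis of guard and the x axis of panel, either way round below 0.12 rad and linear speed of guard below 0.02 m/s and contact force between the fingers and guard below 0.3 N); the robot touches nothing.
It fails at once if the stain bottle is pushed more than 30 mm from its place (distance of stain_bottle from where it was at the start of the episode above 0.03 m).
It fails at once if the stapler is pushed more than 30 mm from its place (distance of stapler from where it was at the start of the episode above 0.03 m).
It fails at once if the tape roll is pushed more than 30 mm from its place (distance of tape_roll from where it was at the start of the episode above 0.03 m).
It also fails if it takes over 64 s, if anything falls off the work surface, if the arm or the gripper's body presses on something with over 40 N, if the wrist force passes 120 N, or if a joint passes its speed limit or range.

## Robot

A 7-joint arm with a two-finger parallel gripper is mounted at the origin on a cart in front of the work surface, level with it; the furniture and walls round the work are solid. World frame = base frame: x ahead of the robot, y to its left, z up, the work surface at z = 0. Lengths are in mm, angles in rad, forces in N, time in s.
With the tool pointing down it reaches from about 425 to 875 mm from the base axis. Payload 9.9 kg.
Tool frame: the origin (TCP) lies midway between the tips of the shut fingers; the grasp point (between the pads) lies 19 mm behind it; z points along the fingers, y is the direction in which the jaws open and shut (so a half turn about z gives the same grasp; the last joint's range is limited). The gripper opens to 85 mm and grips with 20 to 120 N. Pads are 22 mm wide; open, the fingers measure 114 mm over their backs; the gripper's body (76 mm by 85 mm) begins 54 mm behind the grasp point. The pads swing forward as they close: fully open they stand 13 mm farther back than shut.
Start: joints at [-1.241, 0.576, 0.025, 1.437, -0.015, 1.129, -0.057], TCP at [271.405, 618.036, 231.289] pointing down, gripper open.
Joint ranges: [-2.76, 2.76], [-0.34, 2.15], [-1.52, 1.57], [0.19, 2.46], [-1.09, 4.23], [0.17, 1.99], [-2.82, 2.82]. Speed limits (rad/s): [2.22, 2.22, 3.01, 3.01, 3.14, 3.14, 3.14].

## Interface

Orientations are given as a unit quaternion [w, x, y, z].
In Python, from rig import * gives the robot as it stands.
- The arm moves only by the shell command python3 -m handwheel 'ROWS' [OPENING] [FORCE]. ROWS is JSON, a list that holds one entry, the list of rows, each a list of 6 numbers: the shift along the tool's x, y, z in m, then the turn, a rotation vector about the tool's x, y, z in degrees. In form: [[[x, y, z, rx, ry, rz], ...]]. A call has 1 to 12 rows; each row is the pose to reach, as a shift and turn from the pose measured when the call began, along the tool's axes at that moment; what a row does not reach only later rows make up. A row lasts 1/10 s, in which the tool goes at most 50 mm and 8.59 degrees, less where a joint would pass 70% of its speed; a pose out of reach is approached as far as the arm can. A call with a gripper value outside its range is refused whole. OPENING is the opening in per cent of the stroke, from 0 (shut) to 100 (fully open), set as the call begins (- or left out, the last holds). The fingers move at their own pace and stop on an object; FORCE is the grip in N (left out, the last holds). Time passes only in rows, so rows that repeat a pose let the fingers close. It gives the time, the measured TCP pose, the force and the opening at its end, in the units of the state.
- get_state(): the state, without advancing time (a new reading comes with each control period).
- camera(name): name is "scene" or "top"; returns a dict with "color" (420x560x3 uint8, red, green, blue), "z_map" (420x560 float32, mm along the optical axis (not along the pixel's ray), 0 where there is no reading), "fovy" (degrees; the focal length in pixels is half the picture's height over the tangent of half this angle, whatever the lens; pixels are square), "cx", "cy" (the principal point, pixels), "xyz" and "rotation" of the camera in the world. Camera axes: x right, y down, z forward; pixel columns grow to the right and rows downward; lengths in mm; the calibration is good to about 2 mm. A picture is of the moment at which its call begins.
- sign_off(): hands the job in, once; it reports no verdict.
The state is a dict: "time_s": time; "joints": joint angles; "dq": joint speeds; "effort": joint torques, N m; "position": TCP position; "ee_rot": TCP orientation; "force": force on the tool from outside, world axes, zero at the start; "torque": the same for the moment, N m; "finger_gap": opening from 0.0 (shut) to 1.0 (fully open).
Only numpy, scipy, OpenCV 4.12 (cv2) and the standard library are available. Lean on these libraries where they do the work, as an engineer would, in place of code of your own. Each camera call takes 0.05 s, during which the arm holds its last target.

## Working session

There is one attempt and no reset: what is moved stays moved. The work goes in short steps, Python scripts to look and compute and a shell command to move; the robot and the scene stay as the last step left them, time stands still between calls to the robot, and variables do not carry over. Pictures are saved under pics/ and viewed, and the job is handed in when it is done.

```bash
ls; mkdir -p pics; cat > h.py <<'E'
from rig import *
import numpy as np, cv2
from scipy.spatial.transform import Rotation as R
def pts(c):
    f=210/np.tan(np.radians(c["fovy"])/2); z=c["z_map"]
    v,u=np.mgrid[:420,:560]
    p=np.stack([(u-c["cx"])/f*z,(v-c["cy"])/f*z,z],-1)
    Rm=np.array(c["rotation"]); 
    if Rm.size==4: Rm=R.from_quat(Rm,scalar_first=True).as_matrix()
    return p@Rm.reshape(3,3).T+np.array(c["xyz"])
def save(c,n): cv2.imwrite("pics/"+n,c["color"][:,:,::-1])
E
python3 - <<'E'
from h import *
print(get_state())
for n in("scene","top"):
    c=camera(n); save(c,n+"0.png"); np.savez(n+"0.npz",color=c["color"],p=pts(c)); print(n,c["xyz"],c["rotation"],c["fovy"],c["cx"],c["cy"])
E
```

```text
pics
{'time_s': 0.0, 'joints': array([-1.24080591,  0.57654507,  0.02481102,  1.43788902, -0.01500489,
        1.12901296, -0.05649769]), 'dq': array([-1.61751242e-04,  6.00804503e-04, -3.70145743e-04,  3.02469330e-04,
        2.85348066e-03,  4.56688525e-04, -9.30030099e-05]), 'effort': array([ 4.77248213e-04, -7.65764737e+01,  2.25011453e+00, -2.85964394e+01,
        1.53051107e-02,  1.28743885e-02, -3.93852076e-06]), 'position': array([271.20047261, 617.63163911, 230.43990566]), 'ee_rot': array([-1.39530703e-04,  2.05391758e-01,  9.78679482e-01, -8.23532385e-04]), 'force': array([ 0.50243471, -0.73944946,  0.27623133]), 'torque': array([-0.04132468,  0.05857218,  0.02931371]), 'finger_gap': 1.0016526752649615}
scene [287.14633574 355.96616542 775.93891279] [ 0.11473811 -0.30069902  0.88587908 -0.33411603] 51.341902744245374 278.0946479559994 206.61998577958659
top [ 429.78962175 -125.21338883 1293.2727645 ] [ 0.05899094 -0.69659247  0.71267216 -0.05811529] 43.33741187240254 275.37884513604905 197.33041714597937
```

View pics/scene0.png

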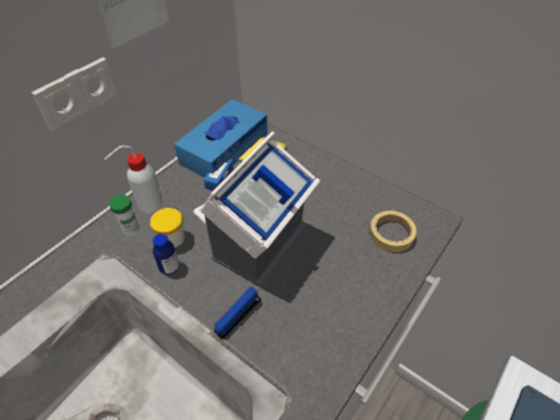

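View pics/top0.png

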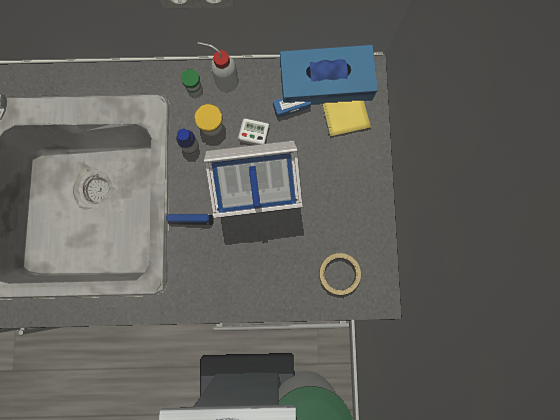

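```bash
python3 - <<'E'
from h import *
for n in("scene","top"):
    d=np.load(n+"0.npz"); p=d["p"];c=d["color"]
    for u,v in {"top":[(255,180),(185,140),(190,218),(340,255),(355,275),(225,225),(300,235),(260,300),(210,150),(296,148),(214,214),(299,209),(160,220),(393,200),(280,318),(250,207)],"scene":[(268,185),(165,258),(238,312),(392,245),(270,240)]}[n]:
        print(n,u,v,p[v,u].round(0),c[v,u])
    big=cv2.resize(c[120:320,150:390] if n=="top" else c[120:340,140:340],None,fx=3.3 if n=="scene" else 3,fy=3.3 if n=="scene" else 3,interpolation=cv2.INTER_CUBIC)
    cv2.imwrite(f"pics/{n}0z.png",big[:600,:,::-1])
E
```

```text
scene 268 185 [651. -84. 189.] [113 118 124]
scene 165 258 [766. 102.  63.] [25 28 58]
scene 238 312 [587.  92.  34.] [17 39 80]
scene 392 245 [ 433. -229.   25.] [159 139  91]
scene 270 240 [583.  -4. 158.] [229 224 220]
top 255 180 [645. -85. 227.] [ 45  70 131]
top 185 140 [772.  83.  94.] [37 37 46]
top 190 218 [595.  80.  35.] [ 54  80 128]
top 340 255 [ 499. -277.   26.] [179 163 116]
top 355 275 [ 451. -312.   13.] [65 54 41]
top 225 225 [580.  -1.   3.] [62 63 61]
top 300 235 [ 551. -184.   -1.] [68 67 65]
top 260 300 [397. -83.  -2.] [103 102  98]
top 210 150 [772.  36.  -3.] [134 131 125]
top 296 148 [ 709. -171.  233.] [170 166 160]
top 214 214 [586.   8. 159.] [212 207 198]
top 299 209 [ 616. -184.   -3.] [60 60 58]
top 160 220 [596. 159.   2.] [144 142 133]
top 393 200 [ 633. -417.    1.] [102 101  96]
top 280 318 [ 354. -130.    2.] [98 97 93]
top 250 207 [599. -71. 162.] [ 43  67 106]
```

View pics/top0z.png

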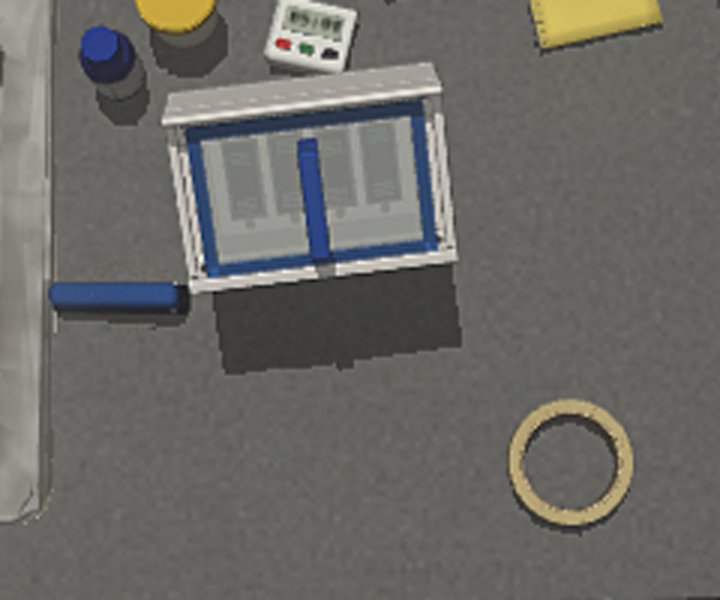

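View pics/scene0z.png

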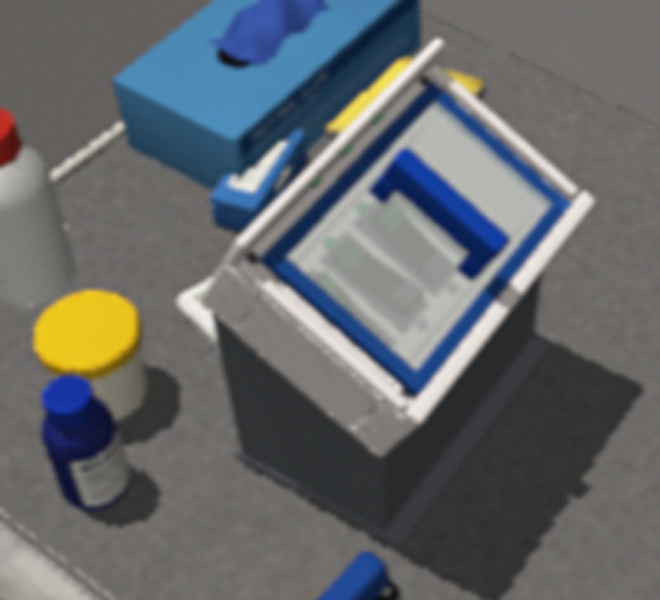

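```bash
cat >> h.py <<'E'
def panel(x,y,yaw):
    Rc=R.from_euler('z',yaw); Rp=Rc*R.from_euler('y',-28,degrees=True)
    return Rp.as_matrix(), np.array([x,y,180.])
E
python3 - <<'E'
from h import *
for n in("scene","top"):
    d=np.load(n+"0.npz"); P=d["p"];c=d["color"].astype(int)
    x,y,yaw=650,-85,0.1
    for it in range(5):
        Rm,o=panel(x,y,yaw)
        q=(P-o)@Rm
        blue=(c[...,2]-c[...,0]>35)
        inb=(abs(q[...,0])<62)&(abs(q[...,1])<95)
        h=blue&inb&(q[...,2]>41)&(q[...,2]<52)
        fr=blue&inb&(abs(q[...,2]-8)<6)
        hh=q[h]
        (cx,cy),(w,l),a=cv2.minAreaRect(hh[:,:2].astype(np.float32))
        # handle axis
        pc=np.linalg.svd(hh[:,:2]-hh[:,:2].mean(0),full_matrices=False)[2][0]; ang=np.arctan(pc[1]/pc[0])
        ff=q[fr]; (fx,fy),(fw,fl),fa=cv2.minAreaRect(ff[:,:2].astype(np.float32))
        print(n,h.sum(),"handle c",round(cx,1),round(cy,1),round(w),round(l),round(a,1),"ang",ang.round(3),"z",np.median(hh[:,2]).round(1),"| frame",fr.sum(),round(fx,1),round(fy,1),round(fw),round(fl),round(fa,1),np.median(ff[:,2]).round(1),"pct",np.percentile(ff[:,0],[1,99]).round(),np.percentile(ff[:,1],[1,99]).round())
        A=np.c_[ff[:,:2],np.ones(len(ff))]; print("  plane",np.linalg.lstsq(A,ff[:,2],rcond=None)[0].round(3))
        yaw+=ang; Rm2,_=panel(x,y,yaw)
        dd=Rm2@np.array([fx+2,fy,0]); 
        x+=dd[0]; y+=dd[1]
    print(n,x,y,yaw)
E
```

```text
scene 290 handle c -0.5 7.2 15 75 90.0 ang -0.0 z 45.6 | frame 1184 -0.7 5.9 171 110 89.9 7.8 pct [-55.  54.] [-77.  90.]
  plane [ 3.000e-03 -3.000e-03  7.841e+00]
scene 301 handle c -1.5 1.2 15 75 90.0 ang 0.001 z 46.0 | frame 1185 -1.7 -0.0 171 110 89.9 8.3 pct [-56.  53.] [-83.  84.]
  plane [ 3.000e-03 -3.000e-03  8.326e+00]
scene 304 handle c -1.7 1.2 15 75 89.9 ang 0.002 z 46.1 | frame 1185 -1.9 0.0 171 110 89.9 8.4 pct [-57.  53.] [-83.  84.]
  plane [ 3.000e-03 -3.000e-03  8.441e+00]
scene 304 handle c -1.8 1.3 15 75 89.8 ang 0.0 z 46.2 | frame 1185 -2.0 0.0 171 110 89.8 8.5 pct [-57.  53.] [-83.  84.]
  plane [ 3.000e-03 -4.000e-03  8.466e+00]
scene 304 handle c -1.8 1.3 15 75 89.8 ang 0.0 z 46.2 | frame 1185 -2.0 0.0 171 110 89.7 8.5 pct [-57.  53.] [-83.  84.]
  plane [ 3.000e-03 -5.000e-03  8.472e+00]
scene 650.8177544638844 -78.92449397452302 0.1034159425243132
top 211 handle c 1.3 4.4 13 77 89.7 ang -0.003 z 44.3 | frame 664 -0.3 4.3 112 168 0.1 6.4 pct [-55.  55.] [-79.  88.]
  plane [-3.000e-03 -1.000e-03  6.436e+00]
top 218 handle c -0.1 0.1 13 77 89.8 ang -0.001 z 45.0 | frame 669 -1.6 -0.0 112 168 0.2 7.1 pct [-57.  54.] [-83.  83.]
  plane [-3.000e-03  0.000e+00  7.073e+00]
top 219 handle c -0.3 0.1 13 77 89.9 ang -0.0 z 45.1 | frame 669 -1.9 -0.0 112 168 0.2 7.2 pct [-57.  53.] [-83.  83.]
  plane [-3.000e-03  0.000e+00  7.221e+00]
top 220 handle c -0.4 0.1 13 77 89.9 ang 0.001 z 45.1 | frame 669 -2.0 -0.0 112 168 0.3 7.2 pct [-57.  53.] [-83.  83.]
  plane [-3.000e-03  1.000e-03  7.254e+00]
top 220 handle c -0.4 0.1 13 77 89.9 ang 0.0 z 45.1 | frame 669 -2.0 0.0 112 168 0.2 7.2 pct [-57.  53.] [-83.  83.]
  plane [-3.000e-03  0.000e+00  7.261e+00]
top 651.4521302707595 -80.56952667797572 0.09731567192158816
```

```bash
cat >> h.py <<'E'
PX,PY,YAW=651.1,-79.6,0.100
PR,PO=panel(PX,PY,YAW)
RT=PR@np.diag([-1,1,-1])   # tool along panel
def P2W(x,y,z): return PO+PR@np.array([x,y,z])
def go(pos,Rt,label=""):
    s=get_state(); R0=R.from_quat(s["ee_rot"],scalar_first=True)
    sh=R0.inv().apply(np.array(pos)-s["position"])/1000
    rv=np.degrees((R0.inv()*R.from_matrix(Rt)).as_rotvec())
    print(label,"shift",sh.round(4).tolist(),"turn",rv.round(2).tolist(),"rows>=",max(np.linalg.norm(sh)/.05,np.linalg.norm(rv)/8.59).round(1))
def down(yaw): return R.from_euler('z',yaw).as_matrix()@np.diag([-1,1,-1])
def st():
    s=get_state(); q=(s["position"]-PO)@PR
    print("t",s["time_s"],"tcp",s["position"].round(1),"panel",q.round(1),"ang err",np.degrees((R.from_quat(s["ee_rot"],scalar_first=True)*R.from_matrix(RT).inv()).as_rotvec()).round(2),"F",s["force"].round(1),"gap",round(s["finger_gap"],3),"j",s["joints"].round(2))
E
python3 - <<'E'
from h import *
st(); go(P2W(-2,0,130),RT,"standoff"); go([470,300,330],down(0),"via")
E
```

```text
t 0.1 tcp [271.3 617.7 230.5] panel [-248.5  731.7  189.4] ang err [  4.34  27.97 -28.86] F [-0.1  0.2  0.8] gap 1.002 j [-1.24  0.58  0.02  1.44 -0.01  1.13 -0.06]
standoff shift [-0.5734, -0.5167, -0.0625] turn [-7.27, -27.39, -28.82] rows>= 15.5
via shift [-0.3097, -0.2111, -0.0991] turn [-0.08, -0.01, -23.71] rows>= 7.8
```

```bash
python3 -m handwheel '[[[0,0,-0.04,0,0,0],[-0.04,-0.03,-0.08,0,0,-4],[-0.085,-0.06,-0.1,0,0,-8],[-0.13,-0.09,-0.1,0,0,-12],[-0.175,-0.12,-0.1,0,0,-16],[-0.22,-0.15,-0.1,0,0,-20],[-0.265,-0.18,-0.1,0,0,-24],[-0.31,-0.21,-0.1,0,0,-24],[-0.31,-0.21,-0.1,0,0,-24]]]' 100
python3 - <<'E'
from h import *
st(); go(P2W(-2,0,130),RT,"standoff")
E
```

```text
time_s: 1.0
position: [472.0, 297.7, 330.8]
ee_rot: [-0.0, -0.002, 1.0, -0.001]
force: [0.4, 0.4, -1.1]
finger_gap: 0.997
t 1.0 tcp [472.  297.7 330.8] panel [-53.3 393.3 199.1] ang err [-1.57 27.99 -5.47] F [ 0.4  0.4 -1.1] gap 0.997 j [-0.66  0.33  0.01  1.59 -0.    1.23  0.93]
standoff shift [-0.1154, -0.3838, 0.0378] turn [-1.48, -28.01, -5.41] rows>= 8.1
```

```bash
python3 -m handwheel '[[[-0.013,-0.045,0,0,-3,-0.6],[-0.027,-0.09,0,0,-6,-1.2],[-0.04,-0.135,0,-0.5,-9.5,-2],[-0.053,-0.18,0,-0.7,-13,-2.6],[-0.067,-0.225,0.005,-0.9,-17,-3.2],[-0.08,-0.27,0.013,-1.1,-20,-3.9],[-0.094,-0.315,0.021,-1.3,-23,-4.5],[-0.107,-0.36,0.03,-1.4,-26,-5],[-0.1154,-0.3838,0.0378,-1.48,-28,-5.4],[-0.1154,-0.3838,0.0378,-1.48,-28,-5.4]]]'
python3 - <<'E'
from h import *
st(); go(P2W(-2,0,17),RT,"grasp")
c=camera("scene"); save(c,"s1.png")
E
```

```text
time_s: 2.0
position: [587.4, -91.1, 292.0]
ee_rot: [0.241, -0.045, 0.969, 0.011]
force: [0.5, 0.2, 0.1]
finger_gap: 1.002
t 2.0 tcp [587.4 -91.1 292. ] panel [ -4.4  -5.1 129.2] ang err [-0.04  0.11 -0.43] F [0.5 0.2 0.1] gap 1.002 j [ 0.05  0.2   0.1   2.01 -0.29  0.48  2.04]
grasp shift [-0.0026, 0.0055, 0.1122] turn [-0.23, -0.11, -0.36] rows>= 2.2
```

View pics/s1.png

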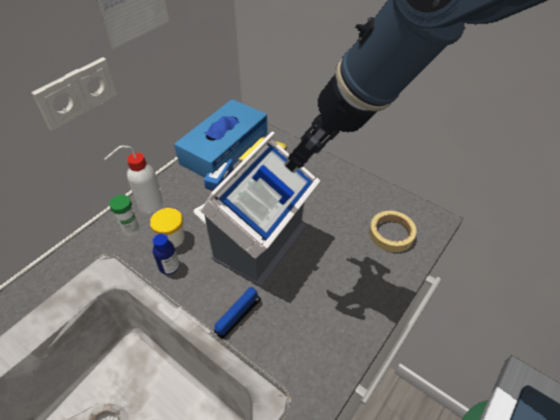

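The hand hovers tilted over the handle at about (290,175), with nothing disturbed. I'll descend to the grasp.

```bash
python3 -m handwheel '[[[-0.0026,0.0055,0.02,-0.23,-0.11,-0.36],[-0.0026,0.0055,0.045,-0.23,-0.11,-0.36],[-0.0026,0.0055,0.07,-0.23,-0.11,-0.36],[-0.0026,0.0055,0.09,-0.23,-0.11,-0.36],[-0.0026,0.0055,0.105,-0.23,-0.11,-0.36],[-0.0026,0.0055,0.1122,-0.23,-0.11,-0.36],[-0.0026,0.0055,0.1122,-0.23,-0.11,-0.36],[-0.0026,0.0055,0.1122,-0.23,-0.11,-0.36]]]'
python3 - <<'E'
from h import *
st(); go(P2W(-2,0,17),RT,"grasp")
E
```

```text
time_s: 2.85
position: [641.6, -77.4, 195.3]
ee_rot: [0.242, -0.05, 0.969, 0.013]
force: [-0.2, 0.1, 0.2]
finger_gap: 1.003
t 2.85 tcp [641.6 -77.4 195.3] panel [-0.9  3.1 17.8] ang err [0.06 0.   0.16] F [-0.2  0.1  0.2] gap 1.003 j [ 0.1   0.39 -0.    2.04 -0.39  0.25  2.13]
grasp shift [0.0011, -0.0031, 0.0008] turn [0.13, 0.0, 0.11] rows>= 0.1
```

```bash
python3 -m handwheel '[[[0.001,-0.003,0.001,0.1,0,0.1],[0.001,-0.003,0.001,0.1,0,0.1],[0.001,-0.003,0.001,0.1,0,0.1]]]'
python3 - <<'E'
from h import *
for i in range(3): st(); camera("top")
E
```

```text
time_s: 3.15
position: [641.6, -80.7, 194.6]
ee_rot: [0.242, -0.048, 0.969, 0.012]
force: [0.5, 0.0, 0.1]
finger_gap: 1.0
t 3.15 tcp [641.6 -80.7 194.6] panel [-1.6 -0.2 17.4] ang err [ 0.01 -0.05  0.  ] F [0.5 0.  0.1] gap 1.0 j [ 0.11  0.39 -0.    2.04 -0.39  0.25  2.14]
t 3.2 tcp [641.5 -80.6 194.4] panel [-1.7 -0.1 17.3] ang err [ 0.02 -0.04  0.01] F [-0.1 -0.2 -0.2] gap 1.0 j [ 0.11  0.39 -0.    2.04 -0.39  0.25  2.14]
t 3.25 tcp [641.5 -80.5 194.3] panel [-1.8  0.  17.1] ang err [ 0.02 -0.03  0.02] F [ 1.   0.  -0.1] gap 0.999 j [ 0.11  0.39 -0.    2.04 -0.39  0.25  2.14]
```

```bash
python3 -m handwheel '[[[0,0,0,0,0,0],[0,0,0,0,0,0],[0,0,0,0,0,0],[0,0,0,0,0,0],[0,0,0,0,0,0],[0,0,0,0,0,0],[0,0,0,0,0,0],[0,0,0,0,0,0]]]' 0 50
python3 - <<'E'
from h import *
st()
E
```

```text
time_s: 4.1
position: [641.5, -80.4, 194.3]
ee_rot: [0.242, -0.049, 0.969, 0.012]
force: [-3.1, 0.7, 3.9]
finger_gap: 0.158
t 4.1 tcp [641.5 -80.4 194.3] panel [-1.8  0.2 17.2] ang err [ 0.03 -0.02  0.03] F [-3.1  0.7  3.9] gap 0.158 j [ 0.11  0.39 -0.    2.04 -0.39  0.25  2.14]
```

```bash
python3 -m handwheel '[[[0,0,-0.005,0,0,0],[0,0,-0.015,0,0,0],[0,0,-0.03,0,0,0],[0,0,-0.05,0,0,0],[0,0,-0.075,0,0,0],[0,0,-0.1,0,0,0],[0,0,-0.12,0,0,0],[0,0,-0.12,0,0,0]]]'
python3 - <<'E'
from h import *
st(); go([468,-55,200],down(0),"over place")
c=camera("scene"); save(c,"s2.png")
E
```

```text
time_s: 4.9
position: [584.8, -86.8, 303.8]
ee_rot: [0.244, -0.048, 0.969, 0.012]
force: [1.1, -0.5, -1.4]
finger_gap: 0.156
t 4.9 tcp [584.8 -86.8 303.8] panel [ -0.8  -0.6 140.6] ang err [-0.   -0.27 -0.03] F [ 1.1 -0.5 -1.4] gap 0.156 j [ 0.04  0.18  0.12  2.   -0.29  0.5   2.04]
over place shift [0.1487, 0.0433, 0.0378] turn [1.37, 28.25, 5.59] rows>= 3.4
```

View pics/s2.png

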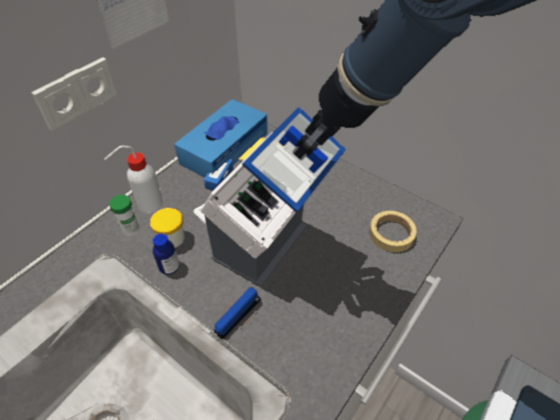

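```bash
python3 -m handwheel '[[[0.025,0.007,0.0,0.2,4,0.9],[0.05,0.014,0.0,0.4,8,1.8],[0.075,0.022,0.005,0.6,12,2.7],[0.1,0.03,0.015,0.8,16,3.6],[0.12,0.036,0.024,1,20,4.4],[0.135,0.04,0.031,1.2,24,5],[0.1487,0.0433,0.0378,1.37,28.25,5.6],[0.1487,0.0433,0.0378,1.37,28.25,5.6],[0.1487,0.0433,0.0378,1.37,28.25,5.6],[0.1487,0.0433,0.0378,1.37,28.25,5.6]]]'
python3 - <<'E'
from h import *
st(); go([468,-55,17],down(0),"place")
c=camera("scene"); save(c,"s3.png"); c=camera("top"); save(c,"t3.png")
E
```

```text
time_s: 5.95
position: [468.2, -54.9, 198.9]
ee_rot: [0.0, -0.0, 1.0, 0.0]
force: [0.5, -0.3, -1.4]
finger_gap: 0.155
t 5.95 tcp [468.2 -54.9 198.9] panel [-149.6   42.8  100.9] ang err [-1.38 27.96 -5.59] F [ 0.5 -0.3 -1.4] gap 0.155 j [-0.14  0.32  0.2   2.01 -0.09  0.82  1.69]
place shift [0.0003, -0.0002, 0.1819] turn [0.03, 0.02, 0.02] rows>= 3.6
```

View pics/s3.png

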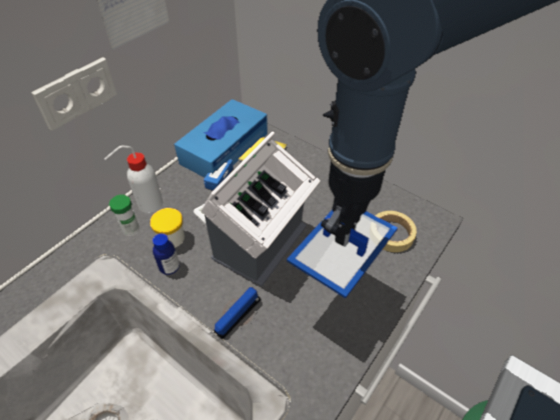

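View pics/t3.png

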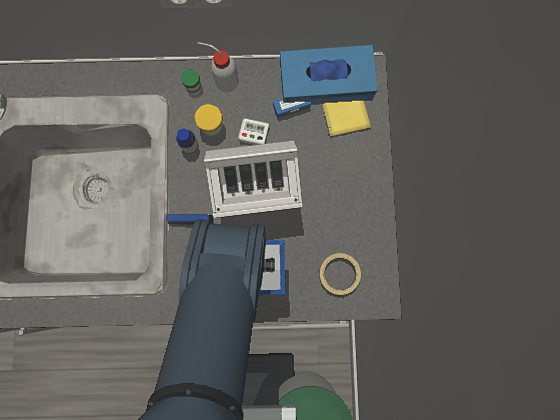

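The guard hangs level in front of the console, and the worktop below it is clear. The rockers are now visible at about (232–280,177) in the top view. I'll lower the guard.

```bash
python3 -m handwheel '[[[0,0,0.03,0,0,0],[0,0,0.07,0,0,0],[0,0,0.11,0,0,0],[0,0,0.14,0,0,0],[0,0,0.16,0,0,0],[0,0,0.172,0,0,0],[0,0,0.177,0,0,0],[0,0,0.179,0,0,0],[0,0,0.181,0,0,0],[0,0,0.181,0,0,0]]]'
```

```text
time_s: 7.05
position: [468.6, -54.9, 18.7]
ee_rot: [0.001, -0.0, 1.0, 0.0]
force: [0.8, -0.6, -2.3]
finger_gap: 0.153
```

```bash
python3 -m handwheel '[[[0,0,0.001,0,0,0],[0,0,0.002,0,0,0],[0,0,0.002,0,0,0]]]'
```

```text
time_s: 7.35
position: [469.0, -54.8, 16.9]
ee_rot: [0.001, -0.0, 1.0, 0.0]
force: [0.7, 0.6, -0.1]
finger_gap: 0.155
```

```bash
python3 -m handwheel '[[[0,0,0,0,0,0],[0,0,0,0,0,0],[0,0,0,0,0,0],[0,0,0,0,0,0],[0,0,0,0,0,0],[0,0,-0.01,0,0,0],[0,0,-0.05,0,0,0],[0,0,-0.1,0,0,0],[0,0,-0.15,0,0,0],[0,0,-0.2,0,0,0],[0,0,-0.25,0,0,0],[0,0,-0.25,0,0,0]]]' 70
python3 - <<'E'
from h import *
st(); go(P2W(0,0,150),RT,"hover")
c=camera("scene"); save(c,"s4.png"); p=pts(c); q=(p-PO)@PR
col=c["color"]
cv2.imwrite("pics/s4z.png",cv2.resize(col[130:260,190:330],None,fx=4.5,fy=4.5,interpolation=cv2.INTER_CUBIC)[:,:,::-1])
for i,y in enumerate([51,17,-17,-51]):
    for x in(20,-20):
        m=(abs(q[...,0]-x)<4)&(abs(q[...,1]-y)<7)&(q[...,2]>-50)&(q[...,2]<-20)
        print(i+1,x,m.sum(),np.median(q[m][:,2]).round(1))
blue=(col[...,2].astype(int)-col[...,0]>35)&(abs(p[...,0]-469)<90)&(abs(p[...,1]+55)<110)
for lo,hi in((2,16),(35,60)):
    m=blue&(p[...,2]>lo)&(p[...,2]<hi); g=p[m]
    print(cv2.minAreaRect(g[:,:2].astype(np.float32)),np.median(g[:,2]),m.sum())
E
```

```text
time_s: 8.55
position: [470.9, -55.5, 273.8]
ee_rot: [0.007, 0.0, 1.0, 0.0]
force: [0.2, 0.1, -0.5]
finger_gap: 0.7
t 8.55 tcp [470.9 -55.5 273.8] panel [-112.2   41.9  165.9] ang err [-1.31 27.21 -5.64] F [ 0.2  0.1 -0.5] gap 0.7 j [-0.17  0.23  0.24  1.9  -0.07  1.01  1.67]
hover shift [-0.1107, -0.031, -0.0372] turn [-1.4, -27.21, -5.64] rows>= 3.2
1 20 26 -29.4
1 -20 12 -40.0
2 20 25 -39.9
2 -20 28 -30.2
3 20 24 -29.8
3 -20 22 -39.2
4 20 23 -39.3
4 -20 22 -29.5
((469.20556640625, -55.64717102050781), (171.00827026367188, 114.97553253173828), 89.68789672851562) 8.06592872627084 1320
((468.0399169921875, -55.40514373779297), (14.974757194519043, 77.49576568603516), 89.6013412475586) 45.664707755443146 345
```

View pics/s4.png

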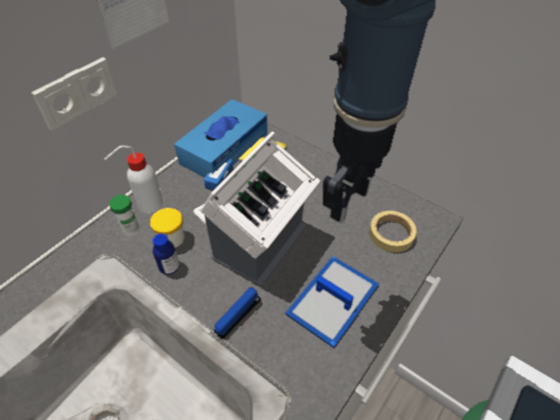

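View pics/s4z.png

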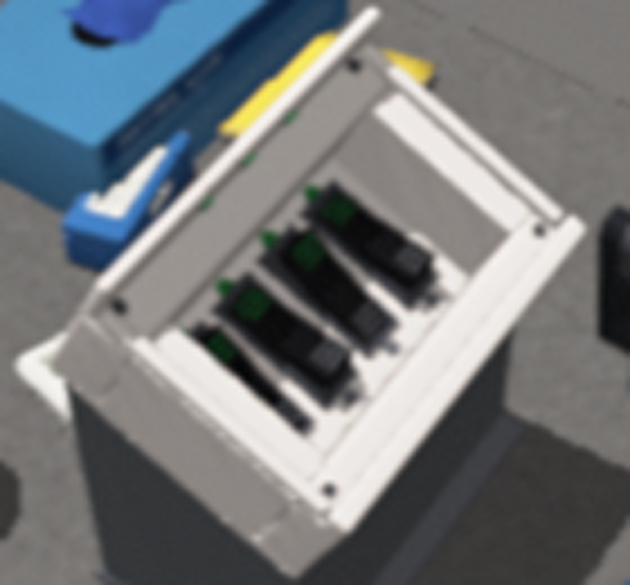

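Guard lies flat at about (468,-55) and released. Depth shows 1 and 3 off, 2 and 4 on, so I need to press switch 1 upper, switch 2 lower and switch 3 upper. Next I'll shut the fingers and go over switch 1.

```bash
python3 -m handwheel '[[[-0.02,0,-0.037,0,-4,-1],[-0.05,-0.01,-0.037,-0.5,-11,-2.5],[-0.08,-0.02,-0.037,-1,-18,-4],[-0.11,-0.03,-0.037,-1.4,-25,-5.6],[-0.1107,-0.031,-0.0372,-1.4,-27.2,-5.6],[-0.1107,-0.031,-0.0372,-1.4,-27.2,-5.6],[-0.1107,-0.031,-0.0372,-1.4,-27.2,-5.6]]]' 0
python3 - <<'E'
from h import *
st(); go(P2W(17,51,20),RT,"sw1 hover")
E
```

```text
time_s: 9.3
position: [579.3, -86.0, 308.4]
ee_rot: [0.238, -0.048, 0.97, 0.013]
force: [0.2, -0.1, 0.2]
finger_gap: -0.002
t 9.3 tcp [579.3 -86.  308.4] panel [ -3.4   0.8 147.2] ang err [ 0.04  0.38 -0.02] F [ 0.2 -0.1  0.2] gap -0.002 j [-0.01  0.17  0.17  2.   -0.29  0.53  2.04]
sw1 hover shift [-0.0212, 0.0501, 0.1271] turn [0.06, -0.37, -0.05] rows>= 2.8
```

```bash
python3 -m handwheel '[[[-0.01,0.025,0.0,0,0,0],[-0.021,0.05,0.02,0,-0.3,0],[-0.021,0.05,0.05,0,-0.37,0],[-0.021,0.05,0.08,0,-0.37,0],[-0.021,0.05,0.11,0,-0.37,0],[-0.0212,0.0501,0.127,0,-0.37,0],[-0.0212,0.0501,0.127,0,-0.37,0],[-0.0212,0.0501,0.127,0,-0.37,0]]]'
python3 - <<'E'
from h import *
st(); go(P2W(17,51,-25),RT,"sw1 pre"); go(P2W(17,51,-38),RT,"sw1 press")
E
```

```text
time_s: 10.1
position: [651.5, -27.9, 205.8]
ee_rot: [0.241, -0.048, 0.969, 0.013]
force: [-0.2, -0.6, 0.1]
finger_gap: 0.001
t 10.1 tcp [651.5 -27.9 205.8] panel [17.  51.4 20.1] ang err [0.08 0.08 0.02] F [-0.2 -0.6  0.1] gap 0.001 j [-0.06  0.38  0.08  2.02 -0.31  0.27  1.96]
sw1 pre shift [-0.0, -0.0005, 0.0451] turn [0.08, -0.07, -0.02] rows>= 0.9
sw1 press shift [-0.0, -0.0005, 0.0581] turn [0.08, -0.07, -0.02] rows>= 1.2
```

```bash
python3 -m handwheel '[[[0,0,0.02,0,0,0],[0,0,0.04,0,0,0],[0,0,0.046,0,0,0],[0,0,0.05,0,0,0],[0,0,0.054,0,0,0],[0,0,0.057,0,0,0],[0,0,0.057,0,0,0]]]'
```

```text
time_s: 10.8
position: [678.3, -25.1, 156.1]
ee_rot: [0.241, -0.048, 0.969, 0.013]
force: [-0.1, 0.2, 0.2]
finger_gap: 0.002
```

```bash
python3 -m handwheel '[[[0,0,0.001,0,0,0],[0,0,0.002,0,0,0],[0,0,0.002,0,0,0]]]'; python3 - <<'E'
from h import *
st()
E
python3 -m handwheel '[[[0,0,-0.02,0,0,0],[0,0,-0.05,0,0,0],[0,0,-0.07,0,0,0],[0,0,-0.07,0,0,0]]]'; python3 - <<'E'
from h import *
st(); go(P2W(17,-17,20),RT,"sw3 hover")
E
```

```text
time_s: 11.1
position: [679.3, -25.0, 154.7]
ee_rot: [0.242, -0.048, 0.969, 0.013]
force: [-1.2, 0.3, 1.9]
finger_gap: 0.002
t 11.1 tcp [679.3 -25.  154.7] panel [ 17.7  51.5 -38.1] ang err [ 0.08 -0.    0.02] F [-1.2  0.3  1.9] gap 0.002 j [-0.05  0.49  0.06  2.01 -0.46  0.17  2.1 ]
time_s: 11.5
position: [646.8, -28.8, 219.3]
ee_rot: [0.243, -0.048, 0.969, 0.013]
force: [0.7, 0.4, 0.0]
finger_gap: 0.001
t 11.5 tcp [646.8 -28.8 219.3] panel [19.2 51.  34.3] ang err [ 0.07 -0.22 -0.01] F [0.7 0.4 0. ] gap 0.001 j [-0.13  0.36  0.18  2.02 -0.41  0.3   2.05]
sw3 hover shift [0.0022, -0.068, 0.0142] turn [0.04, 0.22, -0.04] rows>= 1.4
```

```bash
python3 -m handwheel '[[[0.001,-0.03,0,0,0,0],[0.002,-0.06,0.005,0,0.2,0],[0.0022,-0.068,0.014,0,0.2,0],[0.0022,-0.068,0.014,0,0.2,0]]]'; python3 - <<'E'
from h import *
st(); go(P2W(17,-17,-38.5),RT,"press")
E
```

```text
time_s: 11.9
position: [658.0, -97.7, 203.9]
ee_rot: [0.241, -0.047, 0.969, 0.012]
force: [-0.6, 0.7, 0.5]
finger_gap: -0.001
t 11.9 tcp [658.  -97.7 203.9] panel [ 15.7 -18.7  18.8] ang err [ 0.07  0.11 -0.18] F [-0.6  0.7  0.5] gap -0.001 j [ 0.09  0.41  0.06  1.98 -0.46  0.31  2.22]
press shift [-0.0014, 0.0017, 0.0572] turn [-0.01, -0.1, -0.2] rows>= 1.1
```

```bash
python3 -m handwheel '[[[-0.001,0.0015,0.015,0,0,0],[-0.0014,0.0015,0.035,0,0,-0.2],[-0.0014,0.0015,0.045,0,0,-0.2],[-0.0014,0.0015,0.05,0,0,-0.2],[-0.0014,0.0015,0.054,0,0,-0.2],[-0.0014,0.0015,0.057,0,0,-0.2],[-0.0014,0.0015,0.0575,0,0,-0.2]]]'; python3 - <<'E'
from h import *
st()
E
python3 -m handwheel '[[[0,0,-0.02,0,0,0],[0,0,-0.05,0,0,0],[0,0,-0.07,0,0,0],[0,0,-0.07,0,0,0]]]'; python3 - <<'E'
from h import *
st(); go(P2W(-17,17,20),RT,"sw2 hover")
E
```

```text
time_s: 12.6
position: [685.8, -92.9, 154.4]
ee_rot: [0.241, -0.049, 0.969, 0.012]
force: [-5.8, 1.4, 7.2]
finger_gap: 0.004
t 12.6 tcp [685.8 -92.9 154.4] panel [ 17.3 -16.7 -38.2] ang err [0.   0.07 0.03] F [-5.8  1.4  7.2] gap 0.004 j [ 0.12  0.51  0.    1.97 -0.5   0.22  2.26]
time_s: 13.0
position: [653.4, -97.0, 219.6]
ee_rot: [0.243, -0.048, 0.969, 0.011]
force: [0.5, -0.1, -0.2]
finger_gap: -0.002
t 13.0 tcp [653.4 -97.  219.6] panel [ 19.1 -17.5  34.7] ang err [-0.05 -0.19 -0.03] F [ 0.5 -0.1 -0.2] gap -0.002 j [ 0.07  0.38  0.09  1.97 -0.46  0.34  2.21]
sw2 hover shift [0.0362, 0.0346, 0.0146] turn [-0.08, 0.18, 0.01] rows>= 1.0
```

```bash
python3 -m handwheel '[[[0.018,0.017,0,0,0,0],[0.036,0.0346,0.005,0,0.2,0],[0.0362,0.0346,0.0146,0,0.2,0],[0.0362,0.0346,0.0146,0,0.2,0],[0.0362,0.0346,0.0146,0,0.2,0]]]'; python3 - <<'E'
from h import *
st(); go(P2W(-17,17,-38.5),RT,"press")
E
```

```text
time_s: 13.5
position: [625.7, -65.7, 189.5]
ee_rot: [0.242, -0.048, 0.969, 0.011]
force: [0.5, 0.0, -0.4]
finger_gap: -0.003
t 13.5 tcp [625.7 -65.7 189.5] panel [-16.6  16.4  19.6] ang err [-0.09 -0.   -0.07] F [ 0.5  0.  -0.4] gap -0.003 j [ 0.04  0.38  0.05  2.09 -0.49  0.22  2.21]
press shift [0.0004, 0.0007, 0.0581] turn [-0.11, -0.01, -0.02] rows>= 1.2
```

```bash
python3 -m handwheel '[[[0,0.0005,0.015,0,0,0],[0,0.0005,0.035,0,0,0],[0,0.0005,0.046,0,0,0],[0,0.0005,0.05,0,0,0],[0,0.0005,0.054,0,0,0],[0,0.0005,0.057,0,0,0],[0,0.0005,0.058,0,0,0]]]'; python3 - <<'E'
from h import *
st()
E
python3 -m handwheel '[[[0,0,-0.02,0,0,0],[0,0,-0.05,0,0,0],[0,0,-0.1,0,0,0],[0,0,-0.14,0,0,0],[0,0,-0.16,0,0,0],[0,0,-0.16,0,0,0]]]'; python3 - <<'E'
from h import *
st(); go([468.5,-55.5,150],down(0),"over guard")
E
```

```text
time_s: 14.2
position: [652.6, -63.2, 138.1]
ee_rot: [0.242, -0.048, 0.969, 0.011]
force: [-18.5, 0.2, 22.8]
finger_gap: 0.001
t 14.2 tcp [652.6 -63.2 138.1] panel [-16.9  16.1 -38.5] ang err [-0.09  0.01 -0.11] F [-18.5   0.2  22.8] gap 0.001 j [-0.04  0.49  0.15  2.08 -1.06  0.17  2.77]
time_s: 14.8
position: [578.9, -71.1, 282.1]
ee_rot: [0.244, -0.048, 0.969, 0.011]
force: [0.4, 0.0, -0.1]
finger_gap: -0.003
t 14.8 tcp [578.9 -71.1 282.1] panel [-14.8  15.6 123.5] ang err [-0.11 -0.27 -0.14] F [ 0.4  0.  -0.1] gap -0.003 j [-0.46  0.23  0.69  2.07 -0.62  0.49  2.35]
over guard shift [0.1579, 0.0266, 0.065] turn [1.25, 28.24, 5.51] rows>= 3.5
```

```bash
python3 -m handwheel '[[[0.02,0.003,-0.03,0,4,0.5],[0.05,0.007,-0.03,0.2,9,1.5],[0.08,0.012,-0.02,0.5,14,2.5],[0.11,0.018,0,0.8,19,3.5],[0.14,0.024,0.03,1.1,24,4.5],[0.158,0.0266,0.05,1.25,28.2,5.5],[0.158,0.0266,0.05,1.25,28.2,5.5],[0.158,0.0266,0.05,1.25,28.2,5.5]]]' 70
python3 - <<'E'
from h import *
st(); go([468.5,-55.5,17],down(0),"guard")
c=camera("scene"); save(c,"s5.png"); p=pts(c); q=(p-PO)@PR
for i,y in enumerate([51,17,-17,-51]):
    for x in(20,-20):
        m=(abs(q[...,0]-x)<4)&(abs(q[...,1]-y)<7)&(q[...,2]>-50)&(q[...,2]<-20)
        print(i+1,x,m.sum(),np.median(q[m][:,2]).round(1))
cv2.imwrite("pics/s5z.png",cv2.resize(c["color"][130:260,190:330],None,fx=4.5,fy=4.5,interpolation=cv2.INTER_CUBIC)[:,:,::-1])
E
```

```text
time_s: 15.6
position: [462.0, -57.0, 162.6]
ee_rot: [0.001, 0.0, 1.0, -0.001]
force: [-0.4, -0.3, 0.2]
finger_gap: 0.699
t 15.6 tcp [462.  -57.  162.6] panel [-172.3   41.4   71.9] ang err [-1.48 27.91 -5.64] F [-0.4 -0.3  0.2] gap 0.699 j [-0.52  0.46  0.78  2.08 -0.46  0.77  2.12]
guard shift [-0.0064, 0.0017, 0.1456] turn [-0.08, 0.06, -0.01] rows>= 2.9
1 20 14 -40.0
1 -20 26 -29.6
2 20 25 -29.5
2 -20 25 -38.9
3 20 26 -39.8
3 -20 24 -29.7
4 20 25 -40.1
4 -20 23 -30.1
```

View pics/s5.png

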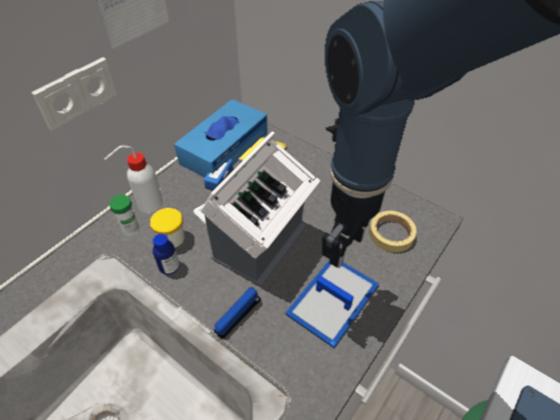

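View pics/s5z.png

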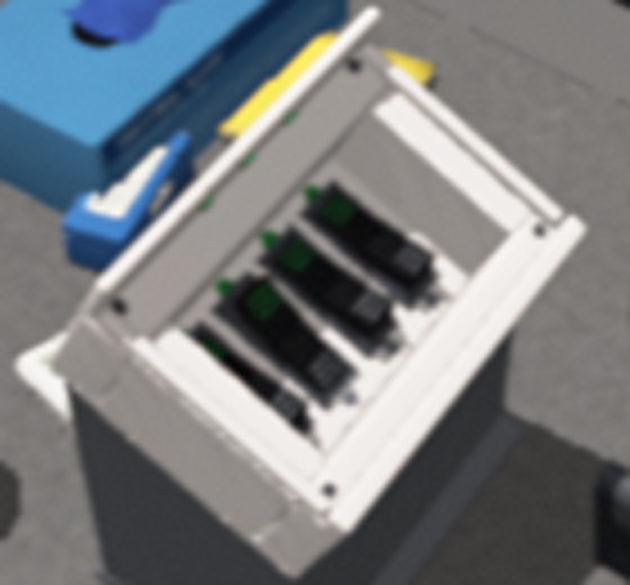

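All four rockers now read on, off, on, on by depth, and the picture agrees. Now I'll regrasp the guard.

```bash
python3 -m handwheel '[[[-0.0066,0.0017,0.03,0,0,0],[-0.0066,0.0017,0.07,0,0,0],[-0.0066,0.0017,0.1,0,0,0],[-0.0066,0.0017,0.125,0,0,0],[-0.0066,0.0017,0.14,0,0,0],[-0.0066,0.0017,0.1455,0,0,0],[-0.0066,0.0017,0.1455,0,0,0],[-0.0066,0.0017,0.1455,0,0,0]]]'
python3 - <<'E'
from h import *
st(); go([468.9,-55,17],down(0),"guard")
E
```

```text
time_s: 16.45
position: [470.0, -55.6, 19.4]
ee_rot: [0.003, 0.0, 1.0, -0.0]
force: [0.1, -0.3, -0.7]
finger_gap: 0.703
t 16.45 tcp [470.  -55.6  19.4] panel [-232.4   41.9  -58.3] ang err [-1.42 27.66 -5.66] F [ 0.1 -0.3 -0.7] gap 0.703 j [-0.29  0.67  0.47  2.2  -0.75  0.43  2.36]
guard shift [0.0011, 0.0006, 0.0024] turn [-0.04, 0.32, -0.03] rows>= 0.1
```

```bash
python3 -m handwheel '[[[0.001,0.0006,0.0024,0,0.3,0],[0.001,0.0006,0.0024,0,0.3,0],[0.001,0.0006,0.0024,0,0.3,0]]]'
python3 -m handwheel '[[[0,0,0,0,0,0],[0,0,0,0,0,0],[0,0,0,0,0,0],[0,0,0,0,0,0],[0,0,0,0,0,0],[0,0,0,0,0,0],[0,0,0,0,0,0]]]' 0 50
python3 - <<'E'
from h import *
st()
E
```

```text
time_s: 16.75
position: [469.3, -54.9, 17.4]
ee_rot: [0.001, 0.0, 1.0, -0.0]
force: [0.0, 1.2, 0.2]
finger_gap: 0.701
time_s: 17.45
position: [469.3, -54.9, 17.5]
ee_rot: [0.001, 0.0, 1.0, -0.0]
force: [-0.9, 1.9, 5.7]
finger_gap: 0.157
t 17.45 tcp [469.3 -54.9  17.5] panel [-233.8   42.7  -59.7] ang err [-1.43 27.91 -5.63] F [-0.9  1.9  5.7] gap 0.157 j [-0.29  0.68  0.47  2.2  -0.75  0.43  2.36]
```

```bash
python3 -m handwheel '[[[0,0,-0.01,0,0,0],[0,0,-0.03,0,0,0],[0,0,-0.06,0,0,0],[0,0,-0.1,0,0,0],[0,0,-0.14,0,0,0],[0,0,-0.18,0,0,0],[0,0,-0.22,0,0,0],[0,0,-0.25,0,0,0],[0,0,-0.25,0,0,0]]]'
python3 - <<'E'
from h import *
st(); go(P2W(1,0,120),RT,"hover")
E
```

```text
time_s: 18.35
position: [470.3, -55.6, 271.1]
ee_rot: [0.003, 0.0, 1.0, -0.0]
force: [0.4, -0.9, -2.3]
finger_gap: 0.158
t 18.35 tcp [470.3 -55.6 271.1] panel [-114.    41.9  163.8] ang err [-1.39 27.59 -5.66] F [ 0.4 -0.9 -2.3] gap 0.158 j [-0.65  0.34  0.92  1.91 -0.31  1.04  1.97]
hover shift [-0.1258, -0.0295, -0.0145] turn [-1.45, -27.59, -5.64] rows>= 3.3
```

```bash
python3 -m handwheel '[[[-0.015,-0.003,-0.03,-0.2,-4,-0.8],[-0.035,-0.008,-0.035,-0.5,-8,-1.6],[-0.06,-0.014,-0.035,-0.8,-13,-2.6],[-0.085,-0.02,-0.03,-1,-18,-3.7],[-0.11,-0.026,-0.02,-1.3,-23,-4.7],[-0.126,-0.0295,-0.0145,-1.45,-27.6,-5.6],[-0.126,-0.0295,-0.0145,-1.45,-27.6,-5.6],[-0.126,-0.0295,-0.0145,-1.45,-27.6,-5.6]]]'
python3 - <<'E'
from h import *
st()
for n in ("scene","top"):
    c=camera(n); save(c,n+"6.png")
    q=(pts(c)-PO)@PR; col=c["color"].astype(int)
    b=(col[...,2]-col[...,0]>30)&(abs(q[...,0])<80)&(abs(q[...,1])<110)&(q[...,2]>95)&(q[...,2]<120)
    f=q[b]; print(n,len(f),cv2.minAreaRect(f[:,:2].astype(np.float32)),np.linalg.lstsq(np.c_[f[:,:2],np.ones(len(f))],f[:,2],rcond=None)[0].round(3))
go(P2W(1,0,30),RT,"low")
E
```

```text
time_s: 19.15
position: [594.8, -85.4, 285.7]
ee_rot: [0.24, -0.047, 0.97, 0.012]
force: [-0.7, -0.4, -2.0]
finger_gap: 0.15
t 19.15 tcp [594.8 -85.4 285.7] panel [ -0.4  -0.2 119.9] ang err [ 0.07  0.22 -0.13] F [-0.7 -0.4 -2. ] gap 0.15 j [-0.42  0.26  0.71  2.02 -0.66  0.54  2.41]
scene 1502 ((-1.7658195495605469, -0.5097885131835938), (169.35791015625, 111.74159240722656), 89.53838348388672) [-6.0000e-03 -5.0000e-03  1.1065e+02]
top 1053 ((0.6769142150878906, -2.3055267333984375), (167.64950561523438, 113.79350280761719), 89.82667541503906) [-9.0000e-03  1.0000e-03  1.0932e+02]
low shift [-0.0001, -0.0003, 0.0902] turn [0.02, -0.09, -0.04] rows>= 1.8
```

View pics/scene6.png

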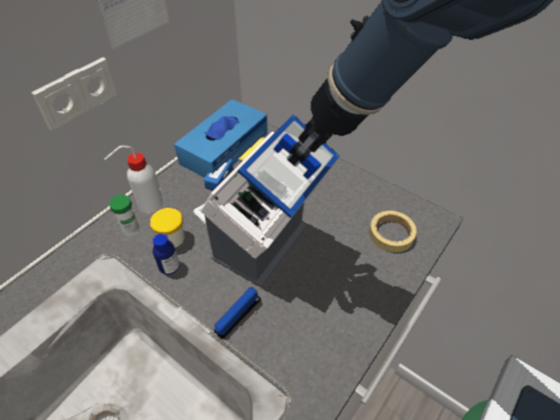

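The guard is parallel over the panel and centred within about 2 mm. I'll lower it.

```bash
python3 -m handwheel '[[[0,0,0.015,0,0,0],[0,0,0.035,0,0,0],[0,0,0.055,0,0,0],[0,0,0.072,0,0,0],[0,0,0.084,0,0,0],[0,0,0.09,0,0,0],[0,0,0.09,0,0,0],[0,0,0.09,0,0,0]]]'
python3 - <<'E'
from h import *
st(); go(P2W(0.5,0,17.5),RT,"seat")
E
```

```text
time_s: 20.05
position: [638.0, -80.4, 207.6]
ee_rot: [0.241, -0.048, 0.969, 0.012]
force: [-1.5, 0.3, -1.8]
finger_gap: 0.156
t 20.05 tcp [638.  -80.4 207.6] panel [ 1.4  0.5 30.6] ang err [ 0.02  0.08 -0.  ] F [-1.5  0.3 -1.8] gap 0.156 j [-0.24  0.41  0.49  2.04 -0.92  0.4   2.64]
seat shift [0.0008, -0.0005, 0.0131] turn [0.02, -0.07, -0.01] rows>= 0.3
```

```bash
python3 -m handwheel '[[[0.0008,-0.0005,0.003,0,0,0],[0.0008,-0.0005,0.006,0,0,0],[0.0008,-0.0005,0.008,0,0,0],[0.0008,-0.0005,0.01,0,0,0],[0.0008,-0.0005,0.0115,0,0,0],[0.0008,-0.0005,0.0125,0,0,0],[0.0008,-0.0005,0.0125,0,0,0]]]'
python3 - <<'E'
from h import *
st()
E
```

```text
time_s: 20.75
position: [643.1, -80.4, 196.1]
ee_rot: [0.241, -0.048, 0.969, 0.012]
force: [0.1, -0.3, -2.1]
finger_gap: 0.155
t 20.75 tcp [643.1 -80.4 196.1] panel [ 0.5 -0.  18. ] ang err [ 0.02  0.09 -0.01] F [ 0.1 -0.3 -2.1] gap 0.155 j [-0.22  0.43  0.45  2.04 -0.95  0.38  2.67]
```

```bash
python3 -m handwheel '[[[0,0,0.0007,0,0,0],[0,0,0.0012,0,0,0],[0,0,0.0012,0,0,0]]]'
python3 - <<'E'
from h import *
st()
E
```

```text
time_s: 21.05
position: [643.3, -80.5, 195.9]
ee_rot: [0.241, -0.048, 0.969, 0.013]
force: [-9.4, 1.6, 10.4]
finger_gap: 0.154
t 21.05 tcp [643.3 -80.5 195.9] panel [ 0.5 -0.1 17.7] ang err [ 0.07  0.04 -0.02] F [-9.4  1.6 10.4] gap 0.154 j [-0.21  0.43  0.45  2.04 -0.95  0.37  2.67]
```

Firm contact square to the rim, so I'll release and retreat.

```bash
python3 -m handwheel '[[[0,0,-0.0003,0,0,0],[0,0,-0.0003,0,0,0],[0,0,-0.0003,0,0,0],[0,0,-0.0003,0,0,0],[0,0,-0.0003,0,0,0],[0,0,-0.0003,0,0,0],[0,0,-0.01,0,0,0],[0,0,-0.03,0,0,0],[0,0,-0.06,0,0,0],[0,0,-0.1,0,0,0],[0,0,-0.14,0,0,0],[0,0,-0.14,0,0,0]]]' 70
python3 -m handwheel '[[[0,0,-0.04,0,0,0],[0.03,0,-0.08,0,0,0],[0.07,0,-0.1,0,0,0],[0.1,0,-0.1,0,0,0],[0.1,0,-0.1,0,0,0],[0.1,0,-0.1,0,0,0]]]'
python3 - <<'E'
from h import *
st()
for n in ("scene","top"):
    c=camera(n); save(c,n+"7.png"); P=pts(c)
    q=(P-PO)@PR; col=c["color"].astype(int)
    b=(col[...,2]-col[...,0]>30)&(abs(q[...,0])<70)&(abs(q[...,1])<100)&(q[...,2]>2)&(q[...,2]<14)
    f=q[b]; print(n,len(f),cv2.minAreaRect(f[:,:2].astype(np.float32)),np.linalg.lstsq(np.c_[f[:,:2],np.ones(len(f))],f[:,2],rcond=None)[0].round(3))
    P0=np.load(n+"0.npz")["p"]; c0=np.load(n+"0.npz")["color"].astype(int)
    m=(abs(c0-col).sum(-1)>60); v,u=np.where(m); print("changed",m.sum())
    cv2.imwrite(f"pics/d7{n}.png",(m*255).astype(np.uint8))
    if n=="scene": cv2.imwrite("pics/s7z.png",cv2.resize(c["color"][130:260,190:330],None,fx=4.5,fy=4.5,interpolation=cv2.INTER_CUBIC)[:,:,::-1])
E
```

```text
time_s: 22.25
position: [577.6, -89.0, 324.4]
ee_rot: [0.244, -0.047, 0.968, 0.013]
force: [-0.0, -0.2, 0.3]
finger_gap: 0.7
time_s: 22.85
position: [442.6, -102.3, 365.3]
ee_rot: [0.245, -0.047, 0.968, 0.013]
force: [0.2, 1.4, -0.4]
finger_gap: 0.701
t 22.85 tcp [ 442.6 -102.3  365.3] panel [-98.2  -1.8 262.1] ang err [ 0.22 -0.38 -0.13] F [ 0.2  1.4 -0.4] gap 0.701 j [-0.7  -0.22  0.77  2.13  0.1   0.68  1.7 ]
scene 1263 ((-0.5088081359863281, -1.5312728881835938), (171.3688201904297, 110.98697662353516), 89.87022399902344) [ 2.000e-03 -3.000e-03  8.508e+00]
changed 14743
top 912 ((0.2724761962890625, -2.6675491333007812), (167.7716522216797, 112.76901245117188), 89.89857482910156) [4.000e-03 1.000e-03 7.119e+00]
changed 7172
```

View pics/scene7.png

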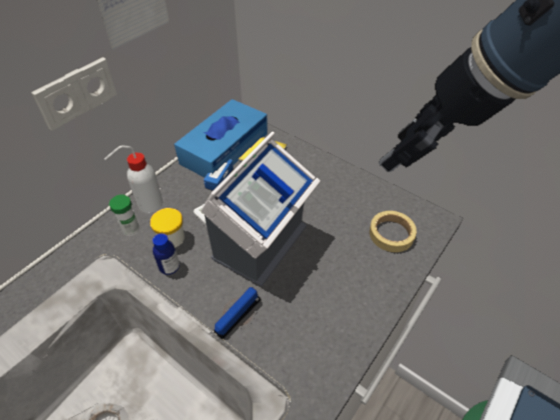

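View pics/s7z.png

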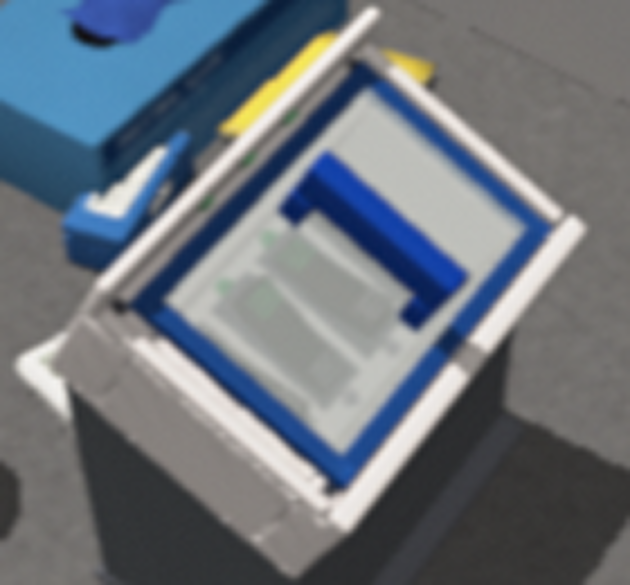

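View pics/d7scene.png

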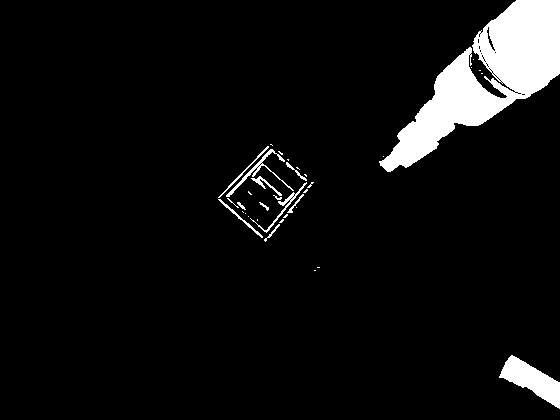

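The picture shows the guard flat on the rim, with the tape, stapler and bottle unmoved in the difference image. I'll wait a moment, then check for creep before handing in.

```bash
python3 -m handwheel '[[[0,0,0,0,0,0],[0,0,0,0,0,0],[0,0,0,0,0,0],[0,0,0,0,0,0],[0,0,0,0,0,0],[0,0,0,0,0,0],[0,0,0,0,0,0],[0,0,0,0,0,0],[0,0,0,0,0,0],[0,0,0,0,0,0]]]'
python3 - <<'E'
from h import *
st()
for n in ("scene","top"):
    c=camera(n); q=(pts(c)-PO)@PR; col=c["color"].astype(int)
    b=(col[...,2]-col[...,0]>30)&(abs(q[...,0])<70)&(abs(q[...,1])<100)&(q[...,2]>2)&(q[...,2]<14)
    f=q[b]; print(n,len(f),cv2.minAreaRect(f[:,:2].astype(np.float32)))
    c0=np.load(n+"0.npz")["color"].astype(int); d=abs(c0-col).sum(-1)>60
    print({k:int(d[v0:v1,u0:u1].sum()) for k,(v0,v1,u0,u1) in (dict(bottle=(230,280,145,185),stapler=(280,340,205,265),tape=(205,255,365,420)) if n=="scene" else dict(bottle=(125,160,172,200),stapler=(205,230,160,208),tape=(248,300,315,365))).items()})
print(sign_off())
E
```

```text
time_s: 23.95
position: [443.8, -102.2, 365.5]
ee_rot: [0.245, -0.047, 0.968, 0.013]
force: [0.3, 0.8, -0.1]
finger_gap: 0.699
t 23.95 tcp [ 443.8 -102.2  365.5] panel [-97.1  -1.8 261.7] ang err [ 0.11 -0.36 -0.14] F [ 0.3  0.8 -0.1] gap 0.699 j [-0.71 -0.22  0.77  2.13  0.1   0.68  1.7 ]
scene 1259 ((0.1004638671875, -0.8520736694335938), (169.71929931640625, 112.27530670166016), 89.98320007324219)
{'bottle': 0, 'stapler': 0, 'tape': 0}
top 923 ((0.5011138916015625, -2.5862808227539062), (167.90869140625, 112.31629943847656), 89.73262023925781)
{'bottle': 0, 'stapler': 0, 'tape': 0}
the job is handed in; nothing more can be done
None
```

I lifted the guard off and laid it flat and released on the worktop in front of the console. I then pressed switch 1 upper, switch 2 lower and switch 3 upper, laid the guard back on the rim, and handed in at about 24 s.

**Switches:** Depth with the guard off read on, off, on, on from left to right. I did not measure them again after the guard went back.

**Guard:** It lies parallel to the rim at panel x of about 0 and y of about -2 mm. It showed no creep beyond measurement noise over the last second. It sits about 2 mm up from the ledge instead of touching it, and the two cameras differ by about 2 mm in y; both are well inside the 12 mm limit.

**Bystanders and robot:** The bottle, stapler and tape showed no changed pixels in either camera. The hand was clear, with nothing but noise on the force reading. The highest force I read was about 30 N on the fingertips, while pressing switch 2.

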